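# Close the pressing jig over its hidden pin and hold it shut

### The job

Pull the cover of the pressing jig up out of its parking stand, where two sprung noses hold it, and take it to the jig. Lay it square on top, slide it over the locating pin it hides until it drops on, then press it fully down onto the stops against the sprung bed. Finish holding it there, still pressed home by its handle and not let go, and leave the other things on the bench where they are.

Things in the scene. Friction and masses are not known exactly. Their poses are not given: they have to be found in the camera images.
- jig: Pressing jig, fixed to the bench: dark steel base 130 (x) by 96 (y) by 18 mm high carrying a sprung brass bed, four steel stops and one upright locating pin. Origin: centre of the underside, on the bench. x along the long side, z up. Stops' tops are 25 mm above the bench. The cover goes on with its long side along x, either way round.
- jig_slot (a point): Middle of the slot in the jig's base, at the height of the pin's top, 39 mm above the bench; axes as the jig's. The steel pin stands on the slot's line (y = 0), anywhere from 10 mm to -x to 10 mm to +x of this point: its place changes and is not reported, see it from above or feel for it with the cover. Pin 10 mm across, its last 4 mm tapering to 6 mm.
- bed (a joint): How far the bed is pressed: 0 up, 0.005 m when the cover sits on the stops. Two brass bars, 60 (x) by 22 mm, middles 21 mm either side of the slot's line, tops 30 mm above the bench when up, 9 mm below the pin's top. The springs push back with 6 N when up, 11.5 N at the stops; the cover's weight alone leaves the bed nearly up.
- stand: Parking stand, fixed: board 134 (x) by 130 (y) by 10 mm. Origin: centre of the underside, on the bench. The cover starts flat on it, axes parallel, between low end walls (tops at 18 mm) at the x ends. On the y sides sprung noses in housings (tops at 34 mm, 49 mm and more from the middle) reach over the cover's edges: a straight pull of 12 to 20 N, its weight included, frees it, clear 25 mm up.
- cover_grip (a point): Centre of the cover's upright wooden handle, 28 (x) by 34 (y) by 50 mm high, on the middle of a steel-coloured plate 100 (x) by 76 (y) by 16 mm thick; 0.3 to 0.45 kg. This point is 41 mm above the underside, 25 mm below the handle's top. Best gripped on the handle's -x and +x faces. On the jig it is 80 mm above the bench riding on the pin, 71 dropped onto the bed, 66 pressed home.
- cover_hole (a point): Mouth of the hole in the middle of the cover's underside, straight below the handle's centre: 12.5 mm diameter, chamfered, 16 mm deep, closed above by the handle, so not seen from above. Axes as the cover's.
- dapping_block_mid (a point): Bystander: centre of a loose dark steel dapping block, a 50 mm cube with round dimples.
- blank_a_mid (a point): Bystander: middle of a loose silvery square blank, 26 by 26 by 4 mm, on the bench nearer the robot.
- blank_b_mid (a point): Bystander: middle of a second such blank, further from the robot.
- file_a_mid (a point): Bystander: a loose hand file with wooden handle, about 290 mm long, on the left; the point lies near the ferrule.
- file_b_mid (a point): Bystander: a loose hand file with wooden handle, about 260 mm long, on the right; the point lies near the ferrule.
- hammer_grip (a point): Bystander: grip of a loose hammer 240 mm long, to the right of the file.
Things that resemble listed ones, but are neither listed nor needed, are in the scene too. What is shaped like the part that bears cover_grip but green or yellow is not meant.

How it is judged:
By the outcome, as a careful person would: the job done as asked, in the order asked, and still so for the second after the job is handed in, while the arm keeps its last pose, push and grip.
It also fails if it takes over 64 s, if anything falls off the work surface, if the arm or the gripper's body presses on something with over 40 N, if the wrist force passes 120 N, or if a joint passes its speed limit or range.

### The arm

A 6-joint arm with a two-finger parallel gripper is mounted at the origin on the work surface. World frame = base frame: x ahead of the robot, y to its left, z up, the work surface at z = 0. Lengths are in m, angles in rad, forces in N, time in s.
With the tool pointing down it reaches from about 0.35 to 0.875 m from the base axis. Payload 4.2 kg.
Tool frame: the origin (TCP) lies between the finger pads; the fingertips stand 19 mm ahead of it and the grasp point (between the pads) is the TCP (robot.tips_ahead is the distance from the TCP to the fingertips, in m); z points along the fingers, y is the line along which they close (so a half turn about z gives the same grasp; the last joint's range is limited). The gripper opens to 87 mm and grips with 3 to 60 N. Pads are 19 mm wide; open, the fingers measure 117 mm over their backs; the gripper's body (75 mm by 190 mm) begins 51 mm behind the grasp point.
Start: joints at [-0.879, 0.385, 0.008, 0, -1.194, -0.259], TCP at [0.262, -0.567, 0.242] pointing down, gripper open.
Joint ranges: [-3.14, 3.14], [-1.21, 2.06], [-1.07, 1.41], [-3.16, 2.05], [-2.99, -0.16], [-3.1, 3.1]. Speed limits (rad/s): [2.79, 2.79, 3.14, 3.14, 3.14, 3.14].

### API

Orientations are given as a unit quaternion [x, y, z, w].
In Python, from workcell import robot gives the robot as it stands.
- The arm moves only by the tool send_rows, never from a script. Its argument "series" is a list of rows, each a list of 4 numbers: the shift along the tool's x, y, z scaled (see below), then the turn about the tool's z scaled (see below). In form: [[tx, ty, tz, yaw], ...]. A call has 1 to 10 rows; each row is the pose to reach, as a shift and turn from the pose commanded when the call began, along the tool's axes at that moment, turning the shorter way round; what a row does not reach only later rows make up. The controller multiplies each number of a shift by 600 mm and each number of a turn by 180 degrees. A row lasts 1/12 s, in which the tool goes at most 41.7 mm and 7.16 degrees, less where a joint would pass 70% of its speed; a pose out of reach is approached as far as the arm can. A call with a number of a shift or a turn outside -1 to 1 is refused whole. A call with a gripper value outside its range is refused whole. "gripper" is the opening, from -1 (shut) to 1 (fully open), so that 0 is half open, set as the call begins (left out, the last holds). The fingers move at their own pace and stop on an object; the grip force is fixed at half the most. Time passes only in rows, so rows that repeat a pose let the fingers close. It gives the time, the measured TCP pose, the force, the opening and the grip force at its end, in the units of the state.
- robot.sense(): the state, without advancing time (a new reading comes with each control period).
- robot.get_image(name): name is "scene" or "top" or "wrist"; returns the picture (384x512x3 uint8, blue, green, red); there is no depth.
- robot.camera_params(name): a dict with "K" (3x3 intrinsics, pixels), "cam_to_world" (4x4, takes a point from camera to world coordinates). Camera axes: x right, y down, z forward; pixel columns grow to the right and rows downward; lengths in m; the calibration is good to about 2 mm. A picture is of the moment at which its call begins: read the wrist's pose just before it. camera_params takes no time and is no camera call; for the wrist camera it gives the pose at the moment of the call.
- robot.hand_in(): hands the job in; it is judged then, once.
The state is a dict: "time": time; "joint_pos": joint angles; "joint_velocities": joint speeds; "joint_efforts": joint torques, N m; "tcp_pos": TCP position; "orientation": TCP orientation; "wrist_force": force on the tool from outside, world axes, zero at the start; "torque": the same for the moment, N m; "opening": opening from 0.0 (shut) to 1.0 (fully open); "finger_force": force on a finger pad.
Only numpy, scipy, OpenCV 4.12 (cv2) and the standard library are available. Lean on these libraries where they do the work, as an engineer would, in place of code of your own. Each camera call takes 0.05 s, during which the arm holds its last target. There are 200 camera calls.

## Working session

There is one attempt and no reset: what is moved stays moved. The work goes in short steps, Python scripts to look and compute and a tool call to move; the robot and the scene stay as the last step left them, time stands still between calls to the robot, and variables do not carry over. Pictures are saved under pics/ and viewed, at most 10 in all, crops included, and the job is handed in when it is done.

Besides the shell and the picture viewer there is one more tool, called after "Call:" as a command line: name --pt "numbers of a row" for each row, then --argument value for the rest. send_rows: Moves the arm, as the interface text tells. Its arguments: {"type":"object","properties":{"series":{"type":"array","items":{"type":"array","items":{"type":"number","minimum":-1,"maximum":1}}},"gripper":{"type":"number"}},"required":["series"]}

```bash
mkdir -p pics; ls
python3 - <<'E'
from workcell import robot
import cv2, numpy as np
s=robot.sense(); print(s)
for n in ("top","scene"):
    im=robot.get_image(n); cv2.imwrite(f"pics/{n}0.png",im)
    p=robot.camera_params(n); print(n,np.round(p["K"],1).tolist(),np.round(p["cam_to_world"],3).tolist())
E
```

```text
pics
{'time': 0.0, 'joint_pos': array([-8.79409774e-01,  3.85542317e-01,  6.65725275e-03, -5.09480095e-04,
       -1.19397703e+00, -2.58596658e-01]), 'joint_velocities': array([-1.93769106e-03,  1.82512726e-03, -9.62949977e-04, -1.39205212e-03,
        4.47272880e-06, -2.33237552e-03]), 'joint_efforts': array([ 5.19967107e-04, -3.90664709e+01,  1.87410539e+01,  4.22009736e+00,
        1.09809585e-02, -1.72517030e-04]), 'tcp_pos': array([ 0.26192257, -0.5668692 ,  0.24047888]), 'orientation': array([-2.14618141e-01,  9.76697461e-01,  1.02682193e-03, -2.61810315e-04]), 'wrist_force': array([ 0.52584424,  0.28885578, -0.0594643 ]), 'torque': array([8.97436210e-05, 9.74173675e-03, 9.57680062e-04]), 'finger_force': 0.0, 'opening': 1.0002906878071272}
top [[475.3, 0.0, 260.5], [0.0, 475.3, 194.1], [0.0, 0.0, 1.0]] [[-0.004, -0.986, 0.164, 0.2], [-1.0, 0.004, 0.003, -0.06], [-0.004, -0.164, -0.986, 1.702], [0.0, 0.0, 0.0, 1.0]]
scene [[391.8, 0.0, 265.6], [0.0, 391.8, 192.3], [0.0, 0.0, 1.0]] [[-0.265, 0.654, -0.709, 1.211], [0.964, 0.188, -0.187, 0.16], [0.011, -0.733, -0.68, 0.774], [0.0, 0.0, 0.0, 1.0]]
```

View pics/top0.png

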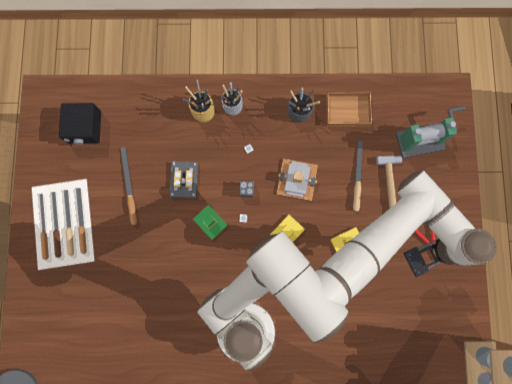

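View pics/scene0.png

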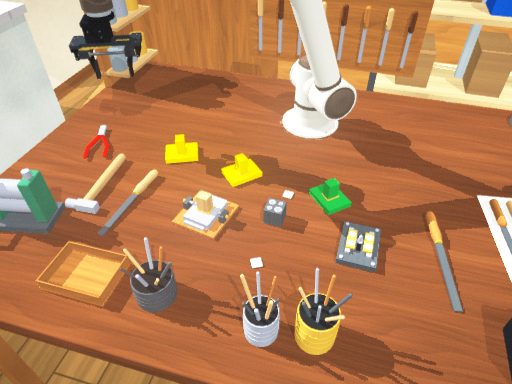

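The top view shows four shapes like the cover: steel with a wooden handle in the stand at (298,179), green at (210,222), yellow at (288,230) and yellow at (346,239). I choose the steel one at (298,179). The jig is at (184,180).

```bash
cat > h.py <<'E'
import cv2, numpy as np
from workcell import robot
from scipy.spatial.transform import Rotation as R
def ray(p,uv,z):
    K,T=np.array(p["K"]),np.array(p["cam_to_world"])
    d=T[:3,:3]@np.linalg.solve(K,[uv[0],uv[1],1.]); o=T[:3,3]
    return o+d*(z-o[2])/d[2]
def proj(p,X):
    K,T=np.array(p["K"]),np.array(p["cam_to_world"])
    c=K@(T[:3,:3].T@(np.array(X)-T[:3,3])); return c[:2]/c[2]
def go(target, yaw=None):
    "rows needed: tool-axis shift/0.6 and yaw of tool x in world (deg)"
    s=robot.sense(); r=R.from_quat(s["orientation"]); 
    print("t",round(s["time"],2),"tcp",s["tcp_pos"].round(4),"F",s["wrist_force"].round(1),"yaw",np.degrees(np.arctan2(*r.as_matrix()[[1,0],0])).round(2),"open",round(s["opening"],3),"ff",round(s["finger_force"],1))
    if target is not None: print("shift/0.6:",(r.inv().apply(np.array(target)-s["tcp_pos"])/.6).round(4))
E
python3 - <<'E'
from h import *
im=cv2.imread("pics/top0.png"); p=robot.camera_params("top")
hsv=cv2.cvtColor(im,cv2.COLOR_BGR2HSV)
def rect(m,box,z,name):
    x0,y0,x1,y1=box; k=np.zeros_like(m); k[y0:y1,x0:x1]=m[y0:y1,x0:x1]
    pts=np.argwhere(k)[:,::-1]
    W=np.array([ray(p,q,z)[:2] for q in pts]).astype(np.float32)
    c,s,a=cv2.minAreaRect(W*1000); print(name,len(pts),np.round(c,1),np.round(s,1),round(a,1))
h,s,v=[hsv[...,i].astype(int) for i in range(3)]
print(hsv[193,283],hsv[165,300],hsv[172,190],hsv[180,184],hsv[150,184],hsv[178,172])
rect((s<90)&(v>110)|((h>8)&(h<25)&(v>170)),(270,150,325,208),.01,"stand")
rect((s<110),(160,150,208,208),.018,"jig")
rect((s<60)&(v>120),(275,155,322,205),.026,"cover")
E
python3 - <<'E'
import cv2
a=cv2.imread("pics/top0.png")[145:215,155:335]
cv2.imwrite("pics/crop0.png",cv2.resize(a,None,fx=4.4,fy=4.4,interpolation=cv2.INTER_CUBIC))
E
```

```text
[ 14 131 181] [120  10 182] [ 17  38 227] [120  15 158] [ 10 129 115] [103  27  86]
stand 1045 [ 535.6 -188.3] [136.3 134.2] 79.1
jig 994 [518.2 205.7] [137.6 168.7] 89.7
cover 612 [ 532.8 -193.3] [110.5 123.7] 78.3
```

View pics/crop0.png

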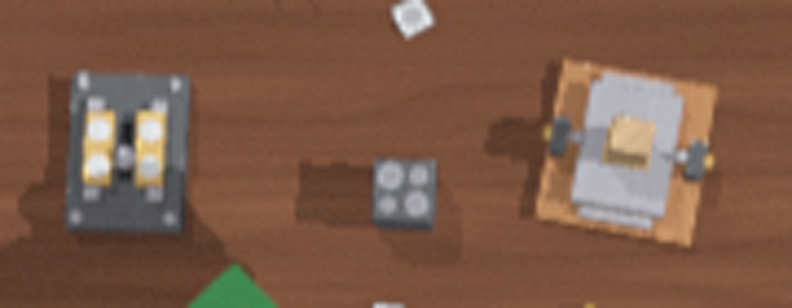

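The crop confirms the steel cover with a wooden handle, held by the side noses, at crop (628,140). The jig is at (128,152), with its pin in the slot near (123,155).

Run:
```python
from h import *
go([.536,-.188,.20])
```

```text
t 0.1 tcp [ 0.262  -0.5669  0.2406] F [-0.8  0.4  0. ] yaw -155.21 open 0.997 ff 0.0
shift/0.6: [-0.6795  0.3817  0.0683]
```

Call:
send_rows --pt "-0.68 0.382 0.068 -0.302" --pt "-0.68 0.382 0.068 -0.302" --pt "-0.68 0.382 0.068 -0.302" --pt "-0.68 0.382 0.068 -0.302" --pt "-0.68 0.382 0.068 -0.302" --pt "-0.68 0.382 0.068 -0.302" --pt "-0.68 0.382 0.068 -0.302" --pt "-0.68 0.382 0.068 -0.302" --pt "-0.68 0.382 0.068 -0.302" --pt "-0.68 0.382 0.068 -0.302" --gripper 1

```text
time: 0.93
tcp_pos: [0.506, -0.229, 0.205]
orientation: [-0.637, 0.771, 0.0, -0.0]
wrist_force: [0.9, -0.8, 1.0]
opening: 0.996
finger_force: 0.0
```

Call:
send_rows --pt "0 0 0 0" --pt "0 0 0 0"

```text
time: 1.1
tcp_pos: [0.5062, -0.2289, 0.2046]
orientation: [-0.639, 0.769, 0.001, -0.0]
wrist_force: [-0.4, 0.0, -0.9]
opening: 1.001
finger_force: 0.0
```

Run:
```python
from h import *
go([.536,-.188,.20])
p=robot.camera_params("wrist"); im=robot.get_image("wrist"); cv2.imwrite("pics/w1.png",im)
T=np.array(p["cam_to_world"]); print(T.round(3).tolist(), np.array(p["K"]).round(0).tolist())
print(proj(p,[.536,-.188,.076]),proj(p,[.518,.205,.018]))
```

```text
t 1.1 tcp [ 0.5062 -0.2289  0.2046] F [-0.4  0.  -0.9] yaw -100.61 open 1.001 ff 0.0
shift/0.6: [-0.0762 -0.0362  0.0076]
[[-0.983, 0.177, 0.052, 0.493], [0.184, 0.94, 0.288, -0.309], [0.002, 0.293, -0.956, 0.348], [0.0, 0.0, 0.0, 1.0]] [[282.0, 0.0, 260.0], [0.0, 282.0, 192.0], [0.0, 0.0, 1.0]]
[239.94944136 231.77830924] [301.60499555 428.99639909]
```

View pics/w1.png

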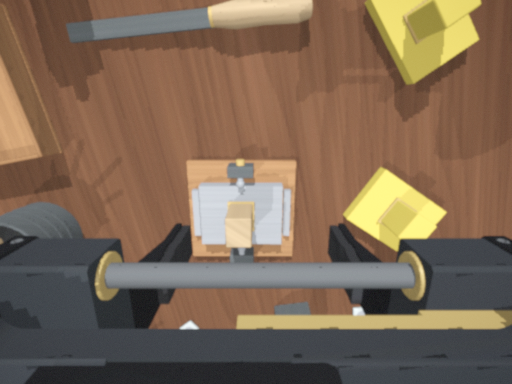

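The wrist view shows the cover square in its stand, with the handle top near (240,212–232) and the plate spanning x 199–284. It lies almost level with the image axes. I'll measure the handle top and the plate edges.

Run:
```python
from h import *
im=cv2.imread("pics/w1.png"); p=robot.camera_params("wrist")
hsv=cv2.cvtColor(im,cv2.COLOR_BGR2HSV); h,s,v=[hsv[...,i].astype(int) for i in range(3)]
for q in [(235,210),(235,235),(215,210),(192,168),(270,168)]: print(q,hsv[q[1],q[0]])
def edge(f,pts,z):
    return np.array([ray(p,q,z) for q in pts])
g=cv2.cvtColor(im,cv2.COLOR_BGR2GRAY).astype(float)
# stand board: orange mask
k=np.zeros(g.shape,bool); k[150:260,180:302]=True
m=k&(s>90)&(h>8)&(h<22)&(v>150)
# left/right outer columns
L=[];Rr=[];T=[]
for y in range(170,250):
    c=np.where(m[y])[0]
    if len(c)>4: L.append((c[0],y));Rr.append((c[-1],y))
for x in range(195,290):
    c=np.where(m[:,x])[0]
    if len(c): T.append((x,c[0]))
for n,e in (("L",L),("R",Rr),("T",T)):
    W=edge(None,e,.010); vx,vy,x0,y0=cv2.fitLine(W[:,:2].astype(np.float32),cv2.DIST_HUBER,0,.01,.01).ravel()
    print(n,len(e),"dir",np.degrees(np.arctan2(vy,vx)).round(2),"pt",x0.round(4),y0.round(4))
# plate (grey)
mp=(k&(s<60)&(v>130)).astype(np.uint8); pl=[]; pr=[]
for y in range(190,235):
    c=np.where(mp[y,197:290])[0]
    if len(c): pl.append(c[0]+197);pr.append(c[-1]+197)
print("plate L/R med",np.median(pl),np.median(pr), ray(p,(np.median(pl),212),.026),ray(p,(np.median(pr)+1,212),.026))
# handle top
mh=(k&(s>50)&(h>8)&(h<25)&(v>150)).astype(np.uint8); mh[:195]=0; mh[250:]=0; mh[:,:218]=0; mh[:,265:]=0
r=np.where(mh); print("handle",r[1].min(),r[1].max(),r[0].min(),r[0].max())
for y in range(198,252,4): print(y,hsv[y,230],hsv[y,240],np.where(mh[y])[0][[0,-1]] if mh[y].any() else "")
```

```text
(235, 210) [ 18  72 209]
(235, 235) [ 18  65 243]
(215, 210) [106  13 220]
(192, 168) [ 15 105 222]
(270, 168) [ 15 105 222]
L 80 dir 81.01 pt 0.6046 -0.1975
R 80 dir 79.39 pt 0.4716 -0.1785
T 95 dir -10.77 pt 0.5236 -0.2536
plate L/R med 197.0 289.0 [ 0.58944893 -0.20256692  0.026     ] [ 0.47786668 -0.18129404  0.026     ]
handle 218 264 202 249
198 [106  13 222] [108  13 203] 
202 [ 21  84 235] [ 21  85 224] [228 253]
206 [ 19  73 214] [ 18  70 207] [228 253]
210 [ 18  68 213] [ 18  71 208] [228 253]
214 [ 19  69 213] [ 18  71 211] [227 253]
218 [ 19  68 228] [ 19  68 226] [226 253]
222 [ 18  65 239] [ 18  67 231] [226 253]
226 [ 19  66 232] [ 19  64 238] [226 253]
230 [ 19  63 244] [ 18  64 234] [226 253]
234 [ 19  65 245] [ 19  66 235] [226 251]
238 [ 18  65 241] [ 18  64 243] [226 251]
242 [ 18  66 236] [ 19  63 245] [226 251]
246 [ 18  72 217] [ 18  62 228] [218 264]
250 [ 13  85 156] [106  16 178]
```

Call:
send_rows --pt "-0.0747 -0.0374 0.0 0" --pt "-0.0747 -0.0374 0.06 0" --pt "-0.0747 -0.0374 0.12 0" --pt "-0.0747 -0.0374 0.18 0" --pt "-0.0747 -0.0374 0.23 0" --pt "-0.0747 -0.0374 0.253 0" --pt "-0.0747 -0.0374 0.253 0" --pt "-0.0747 -0.0374 0.253 0"

```text
time: 1.82
tcp_pos: [0.5352, -0.1924, 0.0532]
orientation: [-0.637, 0.771, 0.0, -0.001]
wrist_force: [-0.3, -0.7, 0.8]
opening: 1.001
finger_force: 0.0
```

Run:
```python
from h import *
go([.5365,-.189,.052])
p=robot.camera_params("wrist"); cv2.imwrite("pics/w2.png",robot.get_image("wrist"))
```

```text
t 1.82 tcp [ 0.5352 -0.1924  0.0532] F [-0.3 -0.7  0.8] yaw -100.93 open 1.001 ff 0.0
shift/0.6: [-0.006  -0.0011  0.002 ]
```

View pics/w2.png

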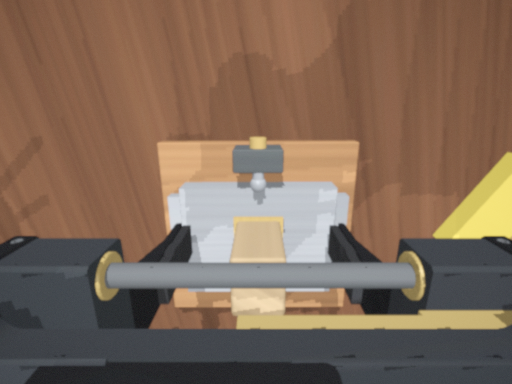

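The handle at (258,265) sits centred between the fingers, whose middle is at about (260,270). I nudge 3.5 mm along tool x and close.

Call:
send_rows --pt "-0.006 -0.001 0.001 0" --pt "-0.006 -0.001 0.001 0" --pt "-0.006 -0.001 0.001 0"

```text
time: 2.12
tcp_pos: [0.5379, -0.1878, 0.0544]
orientation: [-0.637, 0.771, -0.001, 0.001]
wrist_force: [-0.7, 0.8, 0.3]
opening: 1.002
finger_force: 0.0
```

Call:
send_rows --pt "0 0 0 0" --pt "0 0 0 0" --pt "0 0 0 0" --pt "0 0 0 0" --pt "0 0 0 0" --pt "0 0 0 0" --pt "0 0 0 0" --pt "0 0 0 0" --gripper -1

```text
time: 2.78
tcp_pos: [0.5371, -0.1878, 0.0529]
orientation: [-0.637, 0.771, 0.0, -0.0]
wrist_force: [-0.4, 0.5, 0.2]
opening: 0.479
finger_force: 0.0
```

Call:
send_rows --pt "0 0 0 0" --pt "0 0 0 0" --pt "0 0 0 0" --pt "0 0 0 0" --pt "0 0 0 0" --pt "0 0 0 0" --pt "0 0 0 0"

```text
time: 3.37
tcp_pos: [0.5372, -0.1878, 0.0529]
orientation: [-0.637, 0.771, -0.0, 0.0]
wrist_force: [-0.1, -0.6, -1.3]
opening: 0.32
finger_force: 30.0
```

Call:
send_rows --pt "0 0 -0.006 0" --pt "0 0 -0.012 0" --pt "0 0 -0.018 0" --pt "0 0 -0.024 0" --pt "0 0 -0.03 0" --pt "0 0 -0.036 0" --pt "0 0 -0.042 0" --pt "0 0 -0.05 0" --pt "0 0 -0.06 0" --pt "0 0 -0.07 0"

```text
time: 4.2
tcp_pos: [0.5378, -0.1879, 0.0965]
orientation: [-0.637, 0.771, -0.001, 0.001]
wrist_force: [0.2, -0.7, -4.4]
opening: 0.321
finger_force: 30.0
```

Run:
```python
from h import *
go([.518,.205,.20])
im=robot.get_image("scene"); cv2.imwrite("pics/s2.png",im[100:300,150:420]);
```

```text
t 4.2 tcp [ 0.5378 -0.1879  0.0965] F [ 0.2 -0.7 -4.4] yaw -100.83 open 0.321 ff 30.0
shift/0.6: [-0.637   0.1551 -0.1728]
```

View pics/s2.png

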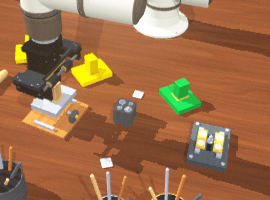

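The scene crop shows the cover lifted clear of the stand with about 4.4 N hanging. Next I raise it and pass over to just beyond the jig, so the wrist camera looks down on it.

Call:
send_rows --pt "0 0 -0.06 0" --pt "0 0 -0.12 0" --pt "-0.03 0.007 -0.172 -0.03" --pt "-0.8 0.184 -0.172 -0.06" --pt "-0.8 0.184 -0.172 -0.06" --pt "-0.8 0.184 -0.172 -0.06" --pt "-0.8 0.184 -0.172 -0.06" --pt "-0.8 0.184 -0.172 -0.06" --pt "-0.8 0.184 -0.172 -0.06" --pt "-0.8 0.184 -0.172 -0.06"

```text
time: 5.08
tcp_pos: [0.5252, 0.1241, 0.1989]
orientation: [-0.707, 0.707, -0.0, 0.001]
wrist_force: [1.4, -0.2, -4.0]
opening: 0.323
finger_force: 30.0
```

Run:
```python
from h import *
go([.52,.305,.20])
```

```text
t 5.08 tcp [0.5252 0.1241 0.1989] F [ 1.4 -0.2 -4. ] yaw -90.03 open 0.323 ff 30.0
shift/0.6: [-0.3014  0.0088 -0.0016]
```

Call:
send_rows --pt "-0.3 0.009 0 0" --pt "-0.3 0.009 0 0" --pt "-0.3 0.009 0 0" --pt "-0.3 0.009 0 0" --pt "-0.3 0.009 0 0" --pt "-0.3 0.009 0 0" --pt "-0.3 0.009 0 0"

```text
time: 5.67
tcp_pos: [0.5199, 0.3026, 0.1979]
orientation: [0.707, -0.707, -0.0, 0.001]
wrist_force: [0.7, -0.2, -3.3]
opening: 0.318
finger_force: 30.0
```

Run:
```python
from h import *
go([.52,.305,.20])
p=robot.camera_params("wrist"); im=robot.get_image("wrist"); cv2.imwrite("pics/w3.png",im)
print(proj(p,[.518,.205,.018]))
```

```text
t 5.67 tcp [0.5199 0.3026 0.1979] F [ 0.7 -0.2 -3.3] yaw -89.95 open 0.318 ff 30.0
shift/0.6: [-0.004  -0.0002 -0.0035]
[262.26972468  90.27910392]
```

View pics/w3.png

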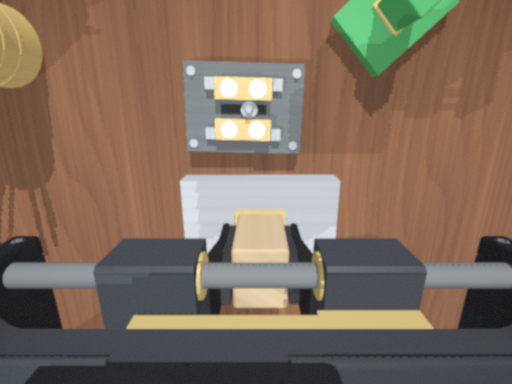

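The jig is clear at (243,108) and tilted about 2°. The pin's top is near (249,110), to the right of the slot's middle. The held plate's edge runs from (181,178) to (340,177).

Run:
```python
from h import *
im=cv2.imread("pics/w3.png"); p=robot.camera_params("wrist")
hsv=cv2.cvtColor(im,cv2.COLOR_BGR2HSV); h,s,v=[hsv[...,i].astype(int) for i in range(3)]
m=np.zeros(s.shape,np.uint8); m[45:162,172:318]=((s<70)[45:162,172:318])*255
m=cv2.morphologyEx(m,cv2.MORPH_CLOSE,np.ones((7,7)));m=cv2.morphologyEx(m,cv2.MORPH_OPEN,np.ones((7,7)))
c=max(cv2.findContours(m,0,2)[0],key=cv2.contourArea)
W=np.array([ray(p,q,.018)[:2] for q in c[:,0]]).astype(np.float32)*1000
print("jig",cv2.boundingRect(c),[np.round(a,1) for a in cv2.minAreaRect(W)])
# brass bars
b=np.zeros(s.shape,np.uint8); b[65:150,200:290]=((s>90)&(h>15)&(h<32)&(v>150))[65:150,200:290]*255
b=cv2.morphologyEx(b,cv2.MORPH_CLOSE,np.ones((5,5)))
n,l,st,ce=cv2.connectedComponentsWithStats(b); 
for i in range(1,n):
    if st[i,4]>300:
        cc=cv2.findContours((l==i).astype(np.uint8),0,2)[0][0]
        Wb=np.array([ray(p,q,.030)[:2] for q in cc[:,0]]).astype(np.float32)*1000
        print("bar",st[i],[np.round(a,1) for a in cv2.minAreaRect(Wb)])
# pin: bright blob in slot
q=cv2.resize(im[98:122,225:275],None,fx=12,fy=12,interpolation=cv2.INTER_CUBIC); cv2.imwrite("pics/pin.png",q)
g=v[98:122,235:265]; 
pm=((v>150)&(s<60)).astype(np.uint8); pm[:100]=0; pm[119:]=0; pm[:,:236]=0; pm[:,264:]=0
y,x=np.where(pm); print("pin px",x.mean(),y.mean(),x.min(),x.max(),y.min(),y.max(),ray(p,(x.mean(),y.mean()),.039).round(4))
# held plate far edge
pl=[(x,min(np.where((s[165:200,x]<40)&(v[165:200,x]>140))[0])+165) for x in range(190,332)]
Z=.2-.0-.041-.002+.016
E2=np.array([ray(p,a,.198-.025-.002) for a in pl])[:,:2].astype(np.float32)
f=cv2.fitLine(E2,cv2.DIST_HUBER,0,.01,.01).ravel(); print("plate edge dir",np.degrees(np.arctan2(f[1],f[0])),f[2:])
row=np.where((s[185]<40)&(v[185]>140))[0]; print(row.min(),row.max(),ray(p,(row.min(),185),.171),ray(p,(row.max()+1,185),.171))
```

```text
jig (183, 60, 123, 95) [array([538.7, 223.4]), array([ 96.8, 130.2]), np.float64(88.5)]
bar [215 119  40  21 330] [array([547.9, 244. ]), array([21.2, 42. ]), np.float64(89.9)]
pin px 248.64502164502164 109.1038961038961 236 257 100 118 [0.5322 0.2232 0.039 ]
plate edge dir 0.5289071 [0.5128905 0.2607535]
180 339 [0.57099661 0.26755905 0.171     ] [0.47071564 0.26768527 0.171     ]
```

View pics/pin.png

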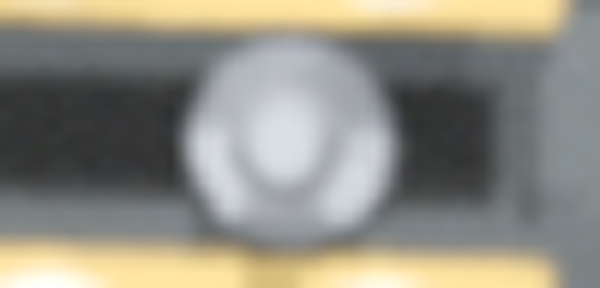

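Run:
```python
from h import *
im=cv2.imread("pics/w3.png"); p=robot.camera_params("wrist"); g=cv2.cvtColor(im,cv2.COLOR_BGR2GRAY)
print(np.array(p["cam_to_world"])[:3,3])
print("cols",[(r,int(g[r,200]),int(g[r,310])) for r in range(172,196)])
s=cv2.cvtColor(im,cv2.COLOR_BGR2HSV)[...,1].astype(int)
for r in range(174,212,3):
    c=np.where((s[r,170:350]<60)&(g[r,170:350]>130))[0]+170
    if len(c): print(r,c.min(),c.max(),"w at .171/.155:",[ (ray(p,(c.min(),r),z)-ray(p,(c.max()+1,r),z))[0].round(4) for z in(.171,.155)], "mid",((ray(p,(c.min(),r),.171)+ray(p,(c.max()+1,r),.171))/2).round(4))
# expected rows of edges if centred on tcp
for z in(.155,.171):print(z,proj(p,[.52,.3026-.038,z]))
# handle top corners cols/rows
hsv=cv2.cvtColor(im,cv2.COLOR_BGR2HSV); print([(r,hsv[r,262].tolist()) for r in range(204,262,3)])
```

```text
[0.52135912 0.2204222  0.34106588]
cols [(172, 119, 123), (173, 124, 133), (174, 150, 161), (175, 180, 191), (176, 194, 199), (177, 195, 198), (178, 197, 199), (179, 198, 199), (180, 199, 201), (181, 202, 205), (182, 204, 205), (183, 204, 206), (184, 204, 208), (185, 204, 207), (186, 203, 205), (187, 203, 204), (188, 202, 203), (189, 203, 204), (190, 204, 204), (191, 206, 205), (192, 205, 206), (193, 206, 207), (194, 207, 207), (195, 205, 206)]
174 186 334 w at .171/.155: [np.float64(0.0923), np.float64(0.101)] mid [0.5205 0.2606 0.171 ]
177 182 337 w at .171/.155: [np.float64(0.0969), np.float64(0.1061)] mid [0.5209 0.2625 0.171 ]
180 180 340 w at .171/.155: [np.float64(0.1004), np.float64(0.1098)] mid [0.5205 0.2644 0.171 ]
183 179 340 w at .171/.155: [np.float64(0.1013), np.float64(0.1108)] mid [0.5209 0.2663 0.171 ]
186 180 340 w at .171/.155: [np.float64(0.101), np.float64(0.1105)] mid [0.5205 0.2683 0.171 ]
189 180 339 w at .171/.155: [np.float64(0.1007), np.float64(0.1102)] mid [0.5209 0.2702 0.171 ]
192 180 339 w at .171/.155: [np.float64(0.101), np.float64(0.1105)] mid [0.52
[... 403 characters left out ...]
07 181 338 w at .171/.155: [np.float64(0.1014), np.float64(0.111)] mid [0.5209 0.2823 0.171 ]
210 182 338 w at .171/.155: [np.float64(0.1011), np.float64(0.1106)] mid [0.5205 0.2843 0.171 ]
0.155 [261.23097191 174.38849928]
0.171 [261.41313437 180.32713976]
[(204, [106, 16, 211]), (207, [108, 12, 208]), (210, [21, 85, 229]), (213, [21, 92, 231]), (216, [19, 68, 217]), (219, [18, 68, 216]), (222, [18, 69, 217]), (225, [19, 70, 216]), (228, [18, 69, 217]), (231, [18, 70, 216]), (234, [18, 68, 217]), (237, [19, 71, 217]), (240, [18, 70, 216]), (243, [19, 71, 217]), (246, [19, 69, 218]), (249, [19, 65, 234]), (252, [19, 66, 233]), (255, [19, 69, 221]), (258, [18, 69, 223]), (261, [18, 66, 216])]
```

Jig: centre (0.5387, 0.2234), yaw −1.5°, size 96.8×130.2 mm, which matches the description. The pin is at (0.5323, 0.2235), 6.4 mm to −x on the slot line. The cover is centred on the TCP. I come in about 10 mm to +x of the pin to lay the cover on it, then slide to −x.

Call:
send_rows --pt "0.132 -0.036 0 0.009" --pt "0.132 -0.036 0 0.009" --pt "0.132 -0.036 0.05 0.009" --pt "0.132 -0.036 0.1 0.009" --pt "0.132 -0.036 0.155 0.009" --pt "0.132 -0.036 0.155 0.009" --pt "0.132 -0.036 0.155 0.009" --pt "0.132 -0.036 0.155 0.009"

```text
time: 6.38
tcp_pos: [0.5435, 0.2229, 0.1073]
orientation: [-0.697, 0.717, -0.001, 0.002]
wrist_force: [0.3, -0.5, -3.7]
opening: 0.319
finger_force: 30.0
```

Run:
```python
from h import *
go([.5415,.2235,.082])
```

```text
t 6.38 tcp [0.5435 0.2229 0.1073] F [ 0.3 -0.5 -3.7] yaw -91.66 open 0.319 ff 30.0
shift/0.6: [-0.0009  0.0035  0.0421]
```

Call:
send_rows --pt "-0.001 0.003 0.012 0" --pt "-0.001 0.003 0.024 0" --pt "-0.001 0.003 0.03 0" --pt "-0.001 0.003 0.034 0" --pt "-0.001 0.003 0.036 0" --pt "-0.001 0.003 0.038 0" --pt "-0.001 0.003 0.039 0" --pt "-0.001 0.003 0.04 0" --pt "-0.001 0.003 0.04 0"

```text
time: 7.13
tcp_pos: [0.5403, 0.2237, 0.0818]
orientation: [-0.697, 0.717, -0.0, 0.0]
wrist_force: [-1.8, -0.1, -0.8]
opening: 0.318
finger_force: 30.0
```

Contact: the force went from −3.7 N to −0.8 N at z = 0.082, so the cover is riding on the pin. I press about 1 mm more and slide to −x.

Call:
send_rows --pt "0 0 0.0015 0" --pt "0 0 0.0015 0" --pt "0 0.002 0.0015 0" --pt "0 0.004 0.0015 0"

```text
time: 7.47
tcp_pos: [0.5397, 0.224, 0.0818]
orientation: [-0.697, 0.717, -0.001, 0.002]
wrist_force: [3.4, -1.6, 2.4]
opening: 0.32
finger_force: 30.0
```

Call:
send_rows --pt "0 0.002 0 0" --pt "0 0.004 0 0" --pt "0 0.006 0 0" --pt "0 0.006 0 0"

```text
time: 7.8
tcp_pos: [0.5353, 0.2249, 0.0811]
orientation: [-0.697, 0.717, -0.0, 0.002]
wrist_force: [4.0, 0.7, 3.2]
opening: 0.317
finger_force: 30.0
```

Call:
send_rows --pt "0.001 0.0015 0 0" --pt "0.001 0.003 0 0" --pt "0.001 0.0045 0.001 0" --pt "0.001 0.0045 0.001 0"

```text
time: 8.13
tcp_pos: [0.5301, 0.2227, 0.0783]
orientation: [-0.697, 0.717, 0.0, -0.002]
wrist_force: [1.0, 0.6, -3.9]
opening: 0.319
finger_force: 30.0
```

The z has dropped to 0.0783 with only the cover's weight left on the wrist, so the pin is in the hole. I lower it onto the bed.

Call:
send_rows --pt "0 0 0.003 0" --pt "0 0 0.005 0" --pt "0 0 0.007 0" --pt "0 0 0.008 0" --pt "0 0 0.009 0" --pt "0 0 0.009 0"

```text
time: 8.63
tcp_pos: [0.5309, 0.2229, 0.0737]
orientation: [-0.697, 0.717, 0.0, -0.001]
wrist_force: [0.4, -0.4, -3.9]
opening: 0.321
finger_force: 30.0
```

Dropped on freely, with no side force. Next I press through the bed travel.

Call:
send_rows --pt "0 0 0.002 0" --pt "0 0 0.004 0" --pt "0 0 0.006 0" --pt "0 0 0.008 0" --pt "0 0 0.01 0" --pt "0 0 0.01 0" --pt "0 0 0.01 0"

```text
time: 9.22
tcp_pos: [0.5313, 0.2232, 0.0689]
orientation: [-0.697, 0.717, -0.0, -0.0]
wrist_force: [-3.2, -1.7, 5.8]
opening: 0.319
finger_force: 30.0
```

Call:
send_rows --pt "0 0 0.001 0" --pt "0 0 0.002 0" --pt "0 0 0.003 0" --pt "0 0 0.004 0" --pt "0 0 0.004 0" --pt "0 0 0.004 0"

```text
time: 9.72
tcp_pos: [0.5313, 0.2231, 0.0679]
orientation: [-0.697, 0.717, -0.0, 0.0]
wrist_force: [-6.4, -1.7, 12.6]
opening: 0.318
finger_force: 30.0
```

Call:
send_rows --pt "0 0.001 0.0005 0" --pt "0 0.002 0.001 0" --pt "0 0.002 0.001 0" --pt "0 0.002 0.001 0" --pt "0 0.002 0.001 0"

```text
time: 10.13
tcp_pos: [0.5313, 0.2232, 0.0679]
orientation: [-0.697, 0.717, -0.001, 0.001]
wrist_force: [-3.0, -3.4, 13.6]
opening: 0.316
finger_force: 30.0
```

Run:
```python
from h import *
go(None); print(robot.sense()["torque"])
a=robot.get_image("scene")[190:290,300:430]; go(None)
w=robot.get_image("wrist")[120:330,120:400]
a=cv2.resize(a,(520,400),interpolation=cv2.INTER_CUBIC); w=cv2.resize(w,(280,210))
o=np.zeros((400,800,3),np.uint8); o[:,:520]=a; o[:210,520:]=w; cv2.imwrite("pics/end.png",o)
cv2.imwrite("pics/top1.png",robot.get_image("top"))
```

```text
t 10.13 tcp [0.5313 0.2232 0.0679] F [-3.  -3.4 13.6] yaw -91.61 open 0.316 ff 30.0
[-0.87602819  1.49801683 -0.06293914]
t 10.18 tcp [0.5313 0.2232 0.0679] F [-3.7 -3.2 14.2] yaw -91.61 open 0.321 ff 30.0
```

View pics/end.png

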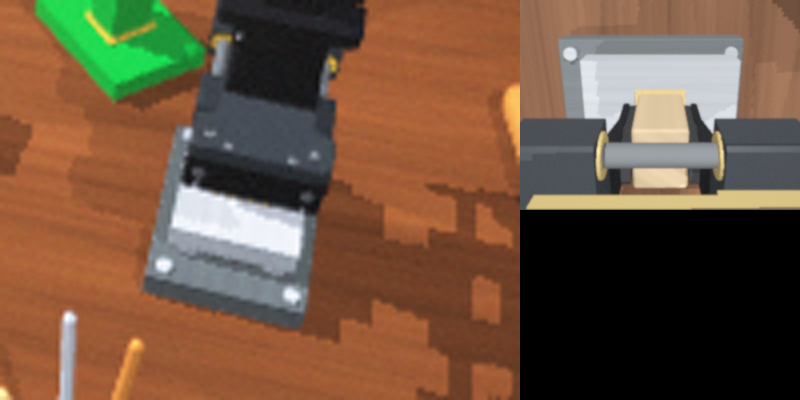

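The cover sits square on the jig, flat between the base screws. z holds at 0.0679 under more push, which points to the stops. I press a touch more to confirm and ease the side force.

Call:
send_rows --pt "-0.0005 0.0005 0.001 0" --pt "-0.001 0.001 0.002 0" --pt "-0.001 0.001 0.002 0" --pt "-0.001 0.001 0.002 0" --pt "-0.001 0.001 0.002 0" --pt "-0.001 0.001 0.002 0"

```text
time: 10.78
tcp_pos: [0.5312, 0.2233, 0.0678]
orientation: [-0.697, 0.717, -0.001, 0.001]
wrist_force: [-3.4, -5.4, 19.9]
opening: 0.319
finger_force: 30.0
```

Run:
```python
from h import *
go(None); print(robot.sense()["torque"])
a=cv2.imread("pics/top0.png"); b=cv2.imread("pics/top1.png")
d=(cv2.absdiff(a,b).max(2)>60).astype(np.uint8)
for n,(x,y) in dict(block=(247,188),blank_a=(243,218),blank_b=(249,149),file_a=(128,190),file_b=(358,180),hammer=(390,175)).items():
    print(n,int(d[y-10:y+10,x-8:x+8].sum()))
```

```text
t 10.78 tcp [0.5312 0.2233 0.0678] F [-3.4 -5.4 19.9] yaw -91.59 open 0.319 ff 30.0
[-1.56089612  1.61570168 -0.07063767]
block 0
blank_a 0
blank_b 0
file_a 303
file_b 0
hammer 0
```

z stays put as the force rises to about 24 N net, so it is on the stops. I check the changed area at file_a in the top view.

View pics/top1.png

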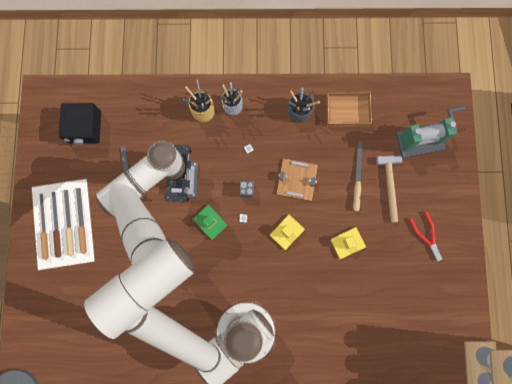

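The arm's upper links hide file_a from above at (128,190), and its tip at (123,155) is where it was. The stand is empty and everything else is in place. I hand in.

```bash
python3 -c "
from workcell import robot
print(robot.hand_in())"
```

```text
the job is handed in; nothing more can be done
None
```

The cover was pulled from its stand, laid square on the jig, slid over the pin until it dropped, and pressed onto the stops with about 24 N; I handed the job in at about 11 s with the handle still gripped. The other things showed no movement in the top view, except that the arm hid most of file_a.

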